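# Box the cork-faced bumper and click the slide cover shut

### The job

Take the cork-faced brass bumper off the turntable and stand it, cork up, in the open well of the wooden slide-cover box, about in the middle. Then slide the red cover over it along its rails until its springy brass tab clicks down past the ledge, pushing gently so that the cover is not rammed against its end stops, and let go. Leave everything else where it stands.

Things in the scene. Friction and masses are not known exactly. Their poses are not given: they have to be found in the camera images.
- bumper: the cork-faced bumper: brass cylinder 28 mm in diameter and 20 mm tall with a 26 mm wide, 6 mm thick cork disc on top (26 mm tall in all), 90 g, standing on the turntable in any one of its four places. Origin: centre of its underside; z up
- turntable: cast iron turntable, a fixed disc of radius 111 mm with a knurled rim, top 35 mm above the counter; four things stand on it about 68 mm from its centre, a quarter turn apart. Origin: centre of its underside, on the counter
- case: wooden box screwed to the counter, 252 mm long (x -122 to +130 mm), 96 mm wide (y), 40 mm tall, with aluminium rails (up to 54 mm, lips reaching in to y = +-41 mm) along both long sides. Origin: on the counter under its centre line; z up; +x is the way the cover closes. x -122 to 39 mm is a solid deck 40 mm high, 39 to 89 mm the open well, the rest an end wall
- case_well (a point): centre of the floor of the box's open well, 64 mm along +x from the box's origin; the well is 50 mm long (x) and 80 mm wide (y), its floor 6 mm above the counter, its walls 40 mm
- cover: red sliding cover, 100 mm (x, -35 to +65 mm of its origin) by 86 mm (y), 4 mm thick, held in the rails so that it only slides along the box's x. Origin: on its underside, mid-width, 46 mm above the counter; axes as the box's. Starts parked over the deck, origin at x = -58 to -36 mm of the box. Sliding takes 2 to 4 N; once clicked, the ledge keeps it from sliding back
- cover_grip (a point): middle of the white push rib on the cover: 10 mm thick (x), 44 mm wide (y), 50 to 70 mm above the counter; this point is 60 mm above the counter and 8 mm ahead (+x) of the cover's origin. Push its rear (-x) face towards +x with shut fingertips, or pinch it from above; the cover behind it is flat and free for 38 mm
- case_stop (a point): nominal place of the cork-faced end stops, on the deck (40 mm up) under the cover, x = 14 mm of the box. Stops and ledge sit on one plate set up to 18 mm either way, unmeasured: the cover clicks with its origin anywhere from x = 22 to 58 mm, 2 mm before the stops. The push rises to 8 to 12 N over the 6 mm before, drops, then rises steeply; they take 20 N
- tab_tip (a point): middle of the round nose (5 mm diameter) of the brass spring tab that trails 58 mm behind the cover's origin, 14 mm wide. In the cover's frame its height is -3 mm while it rides on the steel strip along the deck, -0.5 mm on top of the ledge and -5 mm once it has clicked down past the ledge
- casing_bright: polished yellow brass: a valve casing, an upright tube 23 mm across (25 mm at the foot) and 58 mm tall with a short side port, standing on the turntable; bystander, leave it standing in place. Origin: centre of its underside
- casing_silver: silver-plated: a valve casing, an upright tube 23 mm across (25 mm at the foot) and 58 mm tall with a short side port, standing on the turntable; bystander, leave it standing in place. Origin: centre of its underside
- casing_raw: brown unpolished brass: a valve casing, an upright tube 23 mm across (25 mm at the foot) and 58 mm tall with a short side port, standing on the turntable; bystander, leave it standing in place. Origin: centre of its underside
- mallet: black rubber mallet lying on the counter beyond the box, wooden handle, 270 mm long, head 52 mm across; bystander. Origin: on the counter under the handle, 100 mm from the head
- gauge: steel depth gauge lying flat on the counter beyond the turntable, 155 mm long, cross bar 75 mm, 21 mm tall; bystander. Origin: on the counter under its cross bar
- tin: tin of lapping compound, 64 mm across, 45 mm tall, on the counter beside the turntable; bystander. Origin: centre of its underside
Things that resemble listed ones, but are neither listed nor needed, are in the scene too. Leave any blue or turquoise look-alike of the bumper alone.

How it is judged:
By the outcome, as a careful person would: the job done as asked, in the order asked, and still so for the second after the job is handed in, with the robot touching nothing.
It also fails if it takes over 58 s, if anything falls off the work surface, if the arm or the gripper's body presses on something with over 40 N, if the wrist force passes 120 N, or if a joint passes its speed limit or range.

### The arm

A 6-joint arm with a two-finger parallel gripper is mounted at the origin on the work surface. World frame = base frame: x ahead of the robot, y to its left, z up, the work surface at z = 0. Lengths are in m, angles in rad, forces in N, time in s.
With the tool pointing down it reaches from about 0.3 to 0.75 m from the base axis. Payload 8.5 kg.
Tool frame: the origin (TCP) lies on the mounting face of the last link; the fingertips stand 166 mm ahead of it and the grasp point (between the pads) lies 147 mm ahead of it; x points along the fingers, y is the direction in which the jaws open and shut, and the axes are right-handed (so a half turn about x gives the same grasp; the last joint's range is limited). The gripper opens to 88 mm and grips with 3 to 60 N. Pads are 18 mm wide; open, the fingers measure 123 mm over their backs; the gripper's body (75 mm by 187 mm) begins 45 mm behind the grasp point.
Start: joints at [0.904, 0.381, 1.297, -0, 1.464, -0.215], TCP at [0.24, 0.495, 0.405] pointing down, gripper open.
Joint ranges: [-3.11, 3.11], [-0.89, 2.33], [0.22, 2.48], [-1.42, 4.56], [0.17, 2.85], [-2.88, 2.88]. Speed limits (rad/s): [2.39, 2.39, 3.14, 3.14, 3.14, 3.14].

### API

Orientations are given as a 3x3 rotation matrix whose columns are the frame's x, y, z axes.
In Python, from station import readout, viewer, arm, search_frame, tip_of gives the robot as it stands. The module is installed in compiled form; this text tells all that it offers.
- The arm moves only by the shell command python3 -m pendant 'ROWS' [OPENING] [FORCE]. ROWS is JSON, a list of rows, each an object with "linear": the shift along the tool's x, y, z in m, a list of three; "roll": the turn about the tool's x in rad. In form: [{"linear": [tx, ty, tz], "roll": roll}, ...]. A call has 1 to 12 rows; each row is the pose to reach, as a shift and turn from the pose commanded when the call began, along the tool's axes at that moment; what a row does not reach only later rows make up. A row lasts 1/8 s, in which the tool goes at most 62.5 mm and 10.7 degrees, less where a joint would pass 70% of its speed; a pose out of reach is approached as far as the arm can. A call with a gripper value outside its range is refused whole. OPENING is the opening, from -1 (shut) to 1 (fully open), set as the call begins (- or left out, the last holds). The fingers move at their own pace and stop on an object; FORCE is the grip in N (left out, the last holds). Time passes only in rows, so rows that repeat a pose let the fingers close. It gives the time, the measured TCP pose, the force and the opening at its end, in the units of the state.
- readout.sense(): the state, without advancing time (a new reading comes with each control period).
- viewer.capture(name): name is "scene" or "top"; returns a dict with "color" (384x512x3 uint8, red, green, blue), "fovy" (degrees; the focal length in pixels is half the picture's height over the tangent of half this angle, whatever the lens; pixels are square), "cx", "cy" (the principal point, pixels), "world_to_cam" (4x4, takes a point from world to camera coordinates). Camera axes: x right, y down, z forward; pixel columns grow to the right and rows downward; lengths in m; the calibration is good to about 2 mm. A picture is of the moment at which its call begins. There is no depth.
- arm.close_job(): hands the job in, once; it reports no verdict.
Trained networks look in a picture, given as the dict that the camera call returned (one of the last four; its "shot" number tells which), for a name from the list of things; names that differ only in an ending like _2 or _b are one class to them, and where a whole thing is asked for, a point or a joint stands for the part that bears it (a point fixed in the world has none). Each returns a list of dicts, best first, with "conf" (0 to 1); they miss things now and then, are a little off and sometimes report something else, mostly with a low value. They report only what shows in the picture. A call takes as long as a camera call. They do not tell look-alikes from the thing itself.
- search_frame(label, picture): "xyz" ([x, y, z] in m, in the coordinates of the camera as it stood for that picture, good to about 4 mm: the middle of the surface that is visible of it).
- tip_of(label, picture): "xyz" ([x, y, z] in m, in the coordinates of the camera as it stood for that picture, good to about 4 mm: a listed point, or the origin of a listed thing).
The state is a dict: "time_s": time; "q": joint angles; "qvel": joint speeds; "tau": joint torques, N m; "eef_pos": TCP position; "orientation": TCP orientation; "force": force on the tool from outside, world axes, zero at the start; "ft_torque": the same for the moment, N m; "gripper_width": finger opening in m.
Only numpy, scipy, OpenCV 4.12 (cv2) and the standard library are available. Lean on these libraries where they do the work, as an engineer would, in place of code of your own. Each camera call takes 0.05 s, during which the arm holds its last target. There are 200 camera calls.

## Working session

There is one attempt and no reset: what is moved stays moved. The work goes in short steps, Python scripts to look and compute and a shell command to move; the robot and the scene stay as the last step left them, time stands still between calls to the robot, and variables do not carry over. Pictures are saved under pics/ and viewed, about 8 in all and at most 12, crops included, and the job is handed in when it is done.

```bash
mkdir -p pics
cat > h.py <<'E'
import numpy as np, cv2
from station import readout, viewer, arm, search_frame, tip_of
def K(p):
    f=p["color"].shape[0]/2/np.tan(np.radians(p["fovy"])/2); return f
def toworld(p,xyz):
    return (np.linalg.inv(np.array(p["world_to_cam"]))@np.r_[xyz,1])[:3]
def px(p,w):
    c=(np.array(p["world_to_cam"])@np.r_[w,1])[:3]; f=K(p)
    return np.round([p["cx"]+f*c[0]/c[2],p["cy"]+f*c[1]/c[2]],1)
def ray(p,u,v,z):
    T=np.linalg.inv(np.array(p["world_to_cam"]));f=K(p)
    d=T[:3,:3]@np.array([(u-p["cx"])/f,(v-p["cy"])/f,1]);o=T[:3,3]
    return o+d*(z-o[2])/d[2]
def save(p,n,crop=None,s=1):
    im=cv2.cvtColor(p["color"],cv2.COLOR_RGB2BGR)
    if crop: a,b,c,d=crop; im=im[b:d,a:c]
    cv2.imwrite("pics/"+n+".png",cv2.resize(im,None,fx=s,fy=s,interpolation=cv2.INTER_CUBIC))
E
cat > a.py <<'E'
from h import *
np.set_printoptions(precision=4,suppress=True)
s=readout.sense(); print(s["time_s"],s["eef_pos"],s["orientation"],s["force"],s["gripper_width"])
for n in ("scene","top"):
    p=viewer.capture(n); save(p,n+"0",None,1.5)
    print(n,p["fovy"],p["cx"],p["cy"],np.linalg.inv(np.array(p["world_to_cam"]))[:3])
    for l in ["bumper","turntable","case","case_well","cover","cover_grip","case_stop","tab_tip","casing_bright","casing_silver","casing_raw","tin","mallet","gauge"]:
        for d in tip_of(l,p)[:3]:
            w=toworld(p,d["xyz"]); print(l,round(d["conf"],2),w,px(p,w))
E
python3 a.py
```

```text
0.0 [0.2401 0.4948 0.4041] [[-0.0009  0.4366  0.8997]
 [-0.0011  0.8997 -0.4366]
 [-1.     -0.0014 -0.0003]] [-0.5172 -0.2861 -0.1417] 0.08807284429423826
scene 51.679753605727086 255.25864658818298 193.9211122657655 [[-0.7627  0.4285 -0.4844  1.0945]
 [ 0.6466  0.5184 -0.5596  0.5719]
 [ 0.0113 -0.74   -0.6725  0.6993]]
bumper 0.64 [0.8214 0.201  0.0003] [236.  295.7]
bumper 0.6 [ 0.7419  0.3027 -0.0004] [298.8 307.6]
bumper 0.56 [0.6319 0.3527 0.0005] [353.9 293.5]
turntable 0.64 [ 0.5583  0.166  -0.0029] [312.6 226.7]
turntable 0.22 [0.6246 0.154  0.0356] [290.5 225.8]
case 0.81 [ 0.543  -0.2049 -0.0081] [225.1 155. ]
case_well 0.56 [ 0.5165 -0.1397  0.0025] [245.9 159. ]
cover 0.76 [ 0.558  -0.2455  0.0467] [211.8 135.4]
cover_grip 0.63 [ 0.5494 -0.2388  0.0563] [215.4 132.5]
case_stop 0.55 [ 0.5378 -0.1917  0.038 ] [228.7 143.5]
tab_tip 0.48 [ 0.5732 -0.2997  0.0396] [197.2 131.3]
casing_bright 0.78 [0.4969 0.1801 0.0352] [336.2 207.3]
casing_silver 0.82 [0.5446 0.1034 0.0331] [299.5 199.8]
casing_silver 0.26 [0.6284 0.1545 0.0356] [289.5 226.8]
casing_raw 0.77 [0.5699 0.2339 0.
[... 798 characters left out ...]
over_grip 0.9 [ 0.5481 -0.2379  0.0611] [363.1 202.8]
case_stop 0.81 [ 0.5404 -0.1882  0.037 ] [341.9 205.6]
tab_tip 0.4 [ 0.5728 -0.3048  0.0433] [387. 194.]
casing_bright 0.6 [ 0.5426 -0.1888  0.0398] [342.3 204.7]
casing_bright 0.49 [0.4956 0.1807 0.0348] [200.9 220.2]
casing_bright 0.35 [ 0.7393  0.1474 -0.005 ] [216.5 130.7]
casing_silver 0.75 [ 0.5044  0.4149 -0.0028] [115.3 215.2]
casing_silver 0.56 [0.5433 0.0946 0.032 ] [234.2 202.6]
casing_raw 0.6 [0.5726 0.2319 0.0344] [182.2 190.5]
tin 0.9 [ 0.5038  0.4172 -0.0035] [114.5 215.4]
mallet 0.89 [ 0.7454 -0.1607 -0.0018] [329.3 130.4]
mallet 0.73 [ 0.5546 -0.2451  0.0483] [364.6 200.5]
gauge 0.5 [ 0.7382  0.1497 -0.0018] [215.6 130.9]
```

View pics/scene0.png

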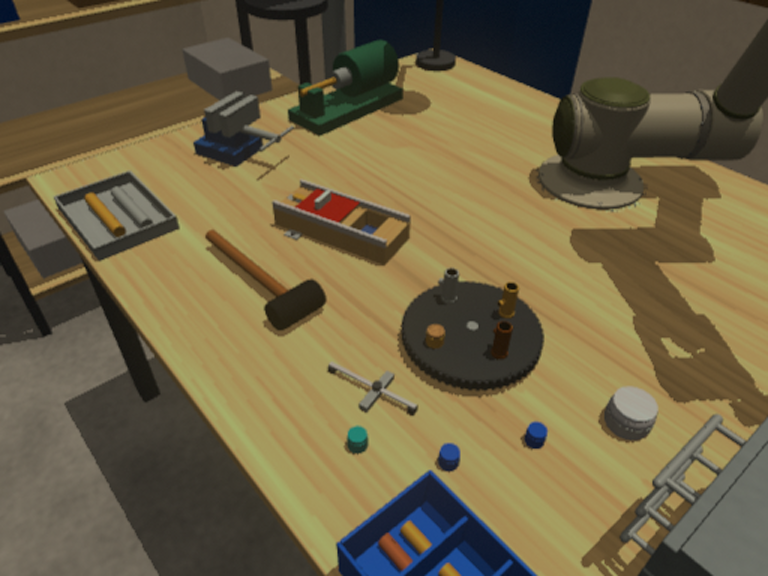

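View pics/top0.png

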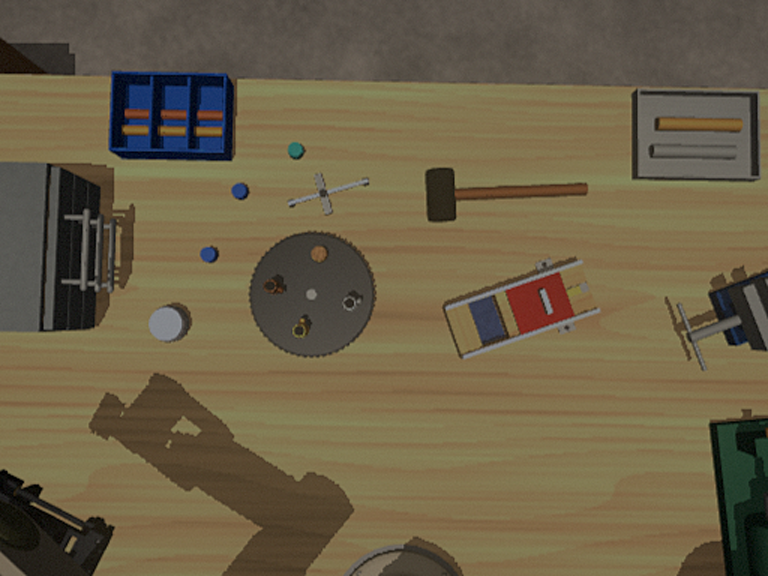

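The scene shows the cork bumper on the turntable (top image about px 213,170, full-size pixels), with casings at the other three places. The three blue/turquoise look-alikes are on the counter. The box is at lower right, with its +x (well end) pointing towards +y. Next I'll refine the bumper position and the box axis.

```bash
cat > b.py <<'E'
from h import *
np.set_printoptions(precision=4,suppress=True)
p=viewer.capture("top"); c=p["color"].astype(int); R,G,B=c[...,0],c[...,1],c[...,2]
def blob(m,near):
    n,l,s,ce=cv2.connectedComponentsWithStats(m.astype(np.uint8)); 
    i=1+np.argmin([np.hypot(*(ce[k]-near))+ (1e3 if s[k,4]<8 else 0) for k in range(1,n)]); return l==i,ce[i],s[i,4]
y,x=np.mgrid[:384,:512]
print("px",c[169,212],c[200,360],c[213,322])
m=(R>G*1.25)&(R-B>35)&(np.hypot(x-212,y-170)<14); b,ce,a=blob(m,(212,169)); print("bump",ce,a,ray(p,*ce,0.061),ray(p,*ce,.05))
m=(R>2.5*G)&(R>70); b,ce,a=blob(m,(362,203)); print("red",ce,a,ray(p,*ce,.05))
pts=np.argwhere(b)[:,::-1]; r=cv2.minAreaRect(pts.astype(np.float32)); print(r)
print(np.array([ray(p,*q,.05) for q in cv2.boxPoints(r)]))
m=(B>R)&(np.abs(x-322)<20)&(np.abs(y-213)<20); b,ce,a=blob(m,(325,214)); print("blue floor",ce,a,ray(p,*ce,.006))
save(p,"boxcrop",(285,165,405,245),6)
E
python3 b.py
```

```text
px [125  92  59] [92 46 36] [57 63 81]
bump [212.3253 168.6024] 83 [0.6295 0.1521 0.061 ] [0.6304 0.1529 0.05  ]
red [359.1094 201.8049] 1015 [ 0.5508 -0.2303  0.05  ]
((359.6914978027344, 201.6644287109375), (30.566667556762695, 37.43599319458008), 70.90650939941406)
[[ 0.5718 -0.1726  0.05  ]
 [ 0.6054 -0.2648  0.05  ]
 [ 0.5307 -0.2909  0.05  ]
 [ 0.4974 -0.199   0.05  ]]
blue floor [323.1426 210.8819] 491 [ 0.5257 -0.1442  0.006 ]
```

View pics/boxcrop.png

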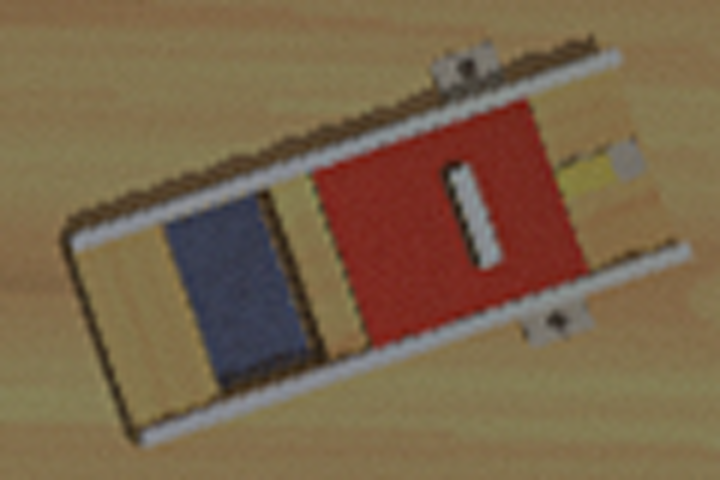

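```bash
cat > c.py <<'E'
from h import *
np.set_printoptions(precision=4,suppress=True)
p=viewer.capture("top")
f=lambda u,v,z: ray(p,285+u/6-.4,165+v/6-.4,z)
A,B,C,D=[f(u,v,.054) for u,v in ((72,243),(618,57),(140,440),(689,250))]
front=(A+C)/2; back=(B+D)/2; d=front-back; L=np.linalg.norm(d[:2]); print("len",L,"w",np.linalg.norm(A-C),np.linalg.norm(B-D))
yaw=np.degrees(np.arctan2(d[1],d[0])); u=d[:2]/L; o=(front[:2]+back[:2])/2-.004*u
print("yaw",yaw,"origin",o,"well",o+.064*u)
w=np.mean([f(*q,.04)for q in((167,228),(220,388),(265,193),(320,355))],0); print("well rim",w)
rib=np.mean([f(*q,.07)for q in((460,165),(490,268))],0); print("rib top",rib,"x in box",(rib[:2]-o)@u,(rib[:2]-o)@[-u[1],u[0]])
q=viewer.capture("scene"); save(q,"s1",(180,90,310,240),5)
for P in(q,): print(px(P,[*(o+.064*u),.006]), px(P,[*rib[:2],.07]),px(P,[.628,.1525,.061]),[px(P,k) for k in (A,B,C,D)])
c=q["color"].astype(int); print(c[215:235,290])
E
python3 c.py
```

```text
len 0.25114230132123455 w 0.08922428488496031 0.08851762446444136
yaw 109.82765751529392 origin [ 0.5413 -0.2044] well [ 0.5196 -0.1441]
well rim [ 0.52   -0.1437  0.04  ]
rib top [ 0.5535 -0.2374  0.07  ] x in box -0.03524870096552911 -0.00023456895941231643
[244.1 157.7] [214.2 129.2] [289.7 218.4] [array([256.3, 159.6]), array([181.4, 132.7]), array([272. , 143.1]), array([199.2, 118.7])]
[[ 67  59  45]
 [117  86  50]
 [151 108  58]
 [163 117  64]
 [159 114  62]
 [157 112  61]
 [161 116  63]
 [159 115  63]
 [149 107  58]
 [104  74  40]
 [ 58  44  22]
 [ 64  47  21]
 [ 65  48  20]
 [ 65  48  19]
 [ 64  47  17]
 [ 65  48  20]
 [ 65  48  19]
 [ 60  51  36]
 [ 54  51  44]
 [ 55  53  45]]
```

```bash
python3 -m pendant '[{"linear":[0,-0.015,0.055],"roll":0.15},{"linear":[0,-0.03,0.11],"roll":0.3},{"linear":[0.01,-0.045,0.165],"roll":0.45},{"linear":[0.02,-0.06,0.22],"roll":0.6},{"linear":[0.03,-0.075,0.275],"roll":0.75},{"linear":[0.045,-0.09,0.33],"roll":0.9},{"linear":[0.06,-0.105,0.385],"roll":1.05},{"linear":[0.075,-0.12,0.44],"roll":1.2},{"linear":[0.09,-0.13,0.48],"roll":1.29},{"linear":[0.097,-0.1373,0.4989],"roll":1.29},{"linear":[0.097,-0.1373,0.4989],"roll":1.29},{"linear":[0.097,-0.1373,0.4989],"roll":1.29}]' 0.4 15
cat > v.py <<'E'
import sys
from h import *
np.set_printoptions(precision=4,suppress=True)
s=readout.sense();e=np.array(s["eef_pos"]);O=np.array(s["orientation"]);print(s["time_s"],"eef",e,"grasp",e+.147*O[:,0],"yaw_y",np.degrees(np.arctan2(O[1,1],O[0,1])),"\n",O,"F",np.array(s["force"]),"w",s["gripper_width"],"q",np.array(s["q"]))
if len(sys.argv)>2:
    p=viewer.capture(sys.argv[1]); a=[int(k) for k in sys.argv[3:7]]; save(p,sys.argv[2],a,int(sys.argv[7]))
E
python3 v.py scene s2 230 130 370 250 5
```

```text
time_s: 3.15
eef_pos: [0.6282, 0.1546, 0.3086]
orientation: [[0.001, 0.986, -0.168], [0.0, -0.168, -0.986], [-1.0, 0.001, -0.0]]
force: [-0.2, -0.8, -0.6]
gripper_width: 0.0616
3.15 eef [0.6282 0.1546 0.3086] grasp [0.6283 0.1547 0.1616] yaw_y -9.669723841912637 
 [[ 0.0006  0.9858 -0.168 ]
 [ 0.0003 -0.168  -0.9858]
 [-1.      0.0005 -0.0004]] F [-0.1831 -0.7567 -0.5654] w 0.061632486479104166 q [0.0587 0.6246 1.1539 0.0003 1.3625 0.2274]
```

View pics/s2.png

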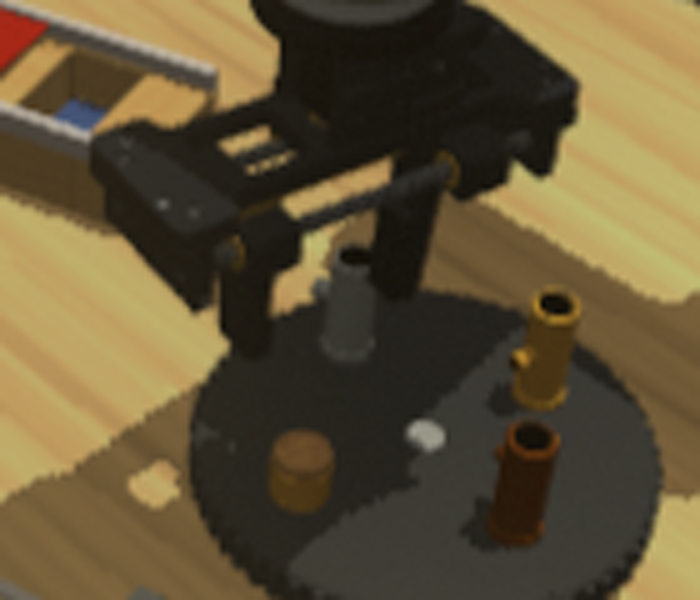

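```bash
python3 -m pendant '[{"linear":[0.03,0,0.001],"roll":0},{"linear":[0.06,0,0.001],"roll":0},{"linear":[0.08,0,0.001],"roll":0},{"linear":[0.095,0,0.001],"roll":0},{"linear":[0.103,0,0.001],"roll":0},{"linear":[0.103,0,0.001],"roll":0},{"linear":[0.103,0,0.001],"roll":0}]' && python3 -m pendant '[{"linear":[0,0,0],"roll":0},{"linear":[0,0,0],"roll":0},{"linear":[0,0,0],"roll":0},{"linear":[0,0,0],"roll":0},{"linear":[0,0,0],"roll":0},{"linear":[0,0,0],"roll":0},{"linear":[0,0,0],"roll":0},{"linear":[0,0,0],"roll":0}]' -0.8 20; python3 v.py
```

```text
time_s: 4.08
eef_pos: [0.629, 0.1525, 0.2056]
orientation: [[0.001, 0.985, -0.17], [0.0, -0.17, -0.985], [-1.0, 0.001, -0.0]]
force: [-0.1, -0.3, 0.2]
gripper_width: 0.0615
time_s: 5.08
eef_pos: [0.6289, 0.1525, 0.2048]
orientation: [[0.0, 0.985, -0.17], [-0.0, -0.17, -0.985], [-1.0, 0.0, 0.0]]
force: [0.2, 0.5, 1.3]
gripper_width: 0.0274
5.075 eef [0.6289 0.1525 0.2048] grasp [0.6289 0.1525 0.0578] yaw_y -9.796829344506797 
 [[ 0.0001  0.9854 -0.1702]
 [-0.     -0.1702 -0.9854]
 [-1.      0.0001  0.    ]] F [0.1529 0.5331 1.2863] w 0.027391218661286097 q [ 0.0553  0.735   1.2649 -0.      1.1415  0.2263]
```

```bash
python3 -m pendant '[{"linear":[-0.02,0,0],"roll":0},{"linear":[-0.06,0,0],"roll":0},{"linear":[-0.105,0,0],"roll":0},{"linear":[-0.105,-0.006,0.03],"roll":-0.05},{"linear":[-0.105,-0.014,0.075],"roll":-0.15},{"linear":[-0.105,-0.024,0.13],"roll":-0.25},{"linear":[-0.105,-0.034,0.185],"roll":-0.35},{"linear":[-0.105,-0.044,0.24],"roll":-0.45},{"linear":[-0.105,-0.053,0.285],"roll":-0.517},{"linear":[-0.105,-0.0571,0.3108],"roll":-0.517},{"linear":[-0.105,-0.0571,0.3108],"roll":-0.517},{"linear":[-0.105,-0.0571,0.3108],"roll":-0.517}]' && python3 v.py scene s3 190 60 310 180 5
```

```text
time_s: 6.58
eef_pos: [0.5198, -0.1434, 0.3096]
orientation: [[-0.0, 0.941, 0.339], [0.0, 0.339, -0.941], [-1.0, -0.0, -0.0]]
force: [0.6, 1.6, -1.2]
gripper_width: 0.0274
6.575 eef [ 0.5198 -0.1434  0.3096] grasp [ 0.5198 -0.1433  0.1626] yaw_y 19.839508446854126 
 [[-0.0002  0.9406  0.3394]
 [ 0.0004  0.3394 -0.9406]
 [-1.     -0.0001 -0.0005]] F [ 0.5749  1.5829 -1.1782] w 0.027445902971851677 q [-0.4888  0.4511  1.479   0.0003  1.2119 -0.8352]
```

View pics/s3.png

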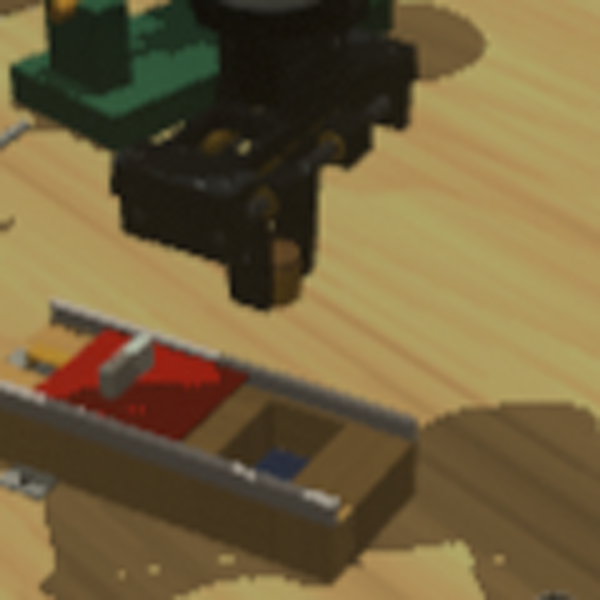

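```bash
python3 -m pendant '[{"linear":[0.03,0,0],"roll":0},{"linear":[0.07,0,0],"roll":0},{"linear":[0.1,0,0],"roll":0},{"linear":[0.115,0,0],"roll":0},{"linear":[0.125,0,0],"roll":0},{"linear":[0.129,0,0],"roll":0},{"linear":[0.131,0,0],"roll":0},{"linear":[0.132,0,0],"roll":0},{"linear":[0.132,0,0],"roll":0},{"linear":[0.132,0,0],"roll":0}]' && python3 v.py scene s4 190 60 310 180 5
```

```text
time_s: 7.88
eef_pos: [0.5197, -0.1441, 0.178]
orientation: [[0.0, 0.941, 0.339], [-0.0, 0.339, -0.941], [-1.0, 0.0, 0.0]]
force: [-0.6, 0.3, -0.2]
gripper_width: 0.0272
7.875 eef [ 0.5197 -0.1441  0.178 ] grasp [ 0.5198 -0.1441  0.031 ] yaw_y 19.823783986045534 
 [[ 0.0004  0.9407  0.3391]
 [-0.0003  0.3391 -0.9407]
 [-1.      0.0003  0.0004]] F [-0.5502  0.2815 -0.2461] w 0.0271950483384354 q [-0.4901  0.6343  1.6164 -0.      0.8904 -0.8361]
```

Still about 2 mm above the floor, so I'll nudge down, then open a little (to about 36 mm) and rise.

```bash
python3 -m pendant '[{"linear":[0.001,0,0],"roll":0},{"linear":[0.0015,0,0],"roll":0},{"linear":[0.002,0,0],"roll":0},{"linear":[0.002,0,0],"roll":0},{"linear":[0.002,0,0],"roll":0}]' && python3 -m pendant '[{"linear":[0,0,0],"roll":0},{"linear":[0,0,0],"roll":0},{"linear":[0,0,0],"roll":0},{"linear":[0,0,0],"roll":0}]' -0.18 && python3 v.py
```

```text
time_s: 8.55
eef_pos: [0.5197, -0.1441, 0.1758]
orientation: [[0.0, 0.941, 0.339], [-0.0, 0.339, -0.941], [-1.0, 0.0, 0.0]]
force: [-0.4, 0.0, 1.0]
gripper_width: 0.0273
time_s: 9.05
eef_pos: [0.5197, -0.1441, 0.1757]
orientation: [[0.0, 0.941, 0.339], [-0.0, 0.339, -0.941], [-1.0, 0.0, 0.0]]
force: [0.4, -0.3, 0.7]
gripper_width: 0.0362
9.05 eef [ 0.5197 -0.1441  0.1757] grasp [ 0.5197 -0.1441  0.0287] yaw_y 19.822086083429937 
 [[ 0.      0.9408  0.3391]
 [-0.      0.3391 -0.9408]
 [-1.      0.      0.    ]] F [ 0.3888 -0.3486  0.7096] w 0.03620042278624606 q [-0.4901  0.638   1.618  -0.      0.8856 -0.8361]
```

```bash
python3 -m pendant '[{"linear":[-0.02,0,0],"roll":0},{"linear":[-0.06,0,0],"roll":0},{"linear":[-0.11,0,0],"roll":0},{"linear":[-0.12,0,0.03],"roll":0},{"linear":[-0.12,0,0.075],"roll":0},{"linear":[-0.12,0,0.11],"roll":0},{"linear":[-0.12,0,0.124],"roll":0},{"linear":[-0.12,0,0.124],"roll":0},{"linear":[-0.12,0,0.124],"roll":0}]' && python3 -m pendant '[{"linear":[0,0,0],"roll":0},{"linear":[0,0,0],"roll":0}]' -1 && python3 v.py scene s5 190 80 310 180 6
```

```text
time_s: 10.18
eef_pos: [0.5616, -0.2596, 0.2957]
orientation: [[-0.001, 0.94, 0.34], [0.001, 0.34, -0.94], [-1.0, -0.0, -0.001]]
force: [-0.8, -0.1, 0.7]
gripper_width: 0.036
time_s: 10.42
eef_pos: [0.5617, -0.2601, 0.296]
orientation: [[0.0, 0.941, 0.34], [-0.0, 0.34, -0.941], [-1.0, 0.0, 0.0]]
force: [0.2, 0.1, -0.8]
gripper_width: 0.0182
10.425 eef [ 0.5617 -0.2601  0.296 ] grasp [ 0.5617 -0.2601  0.149 ] yaw_y 19.85968342238237 
 [[ 0.0001  0.9405  0.3397]
 [-0.0001  0.3397 -0.9405]
 [-1.      0.0001  0.0001]] F [ 0.2427  0.1242 -0.7547] w 0.018248620989029265 q [-0.6247  0.5908  1.2606  0.      1.2901 -0.9713]
```

View pics/s5.png

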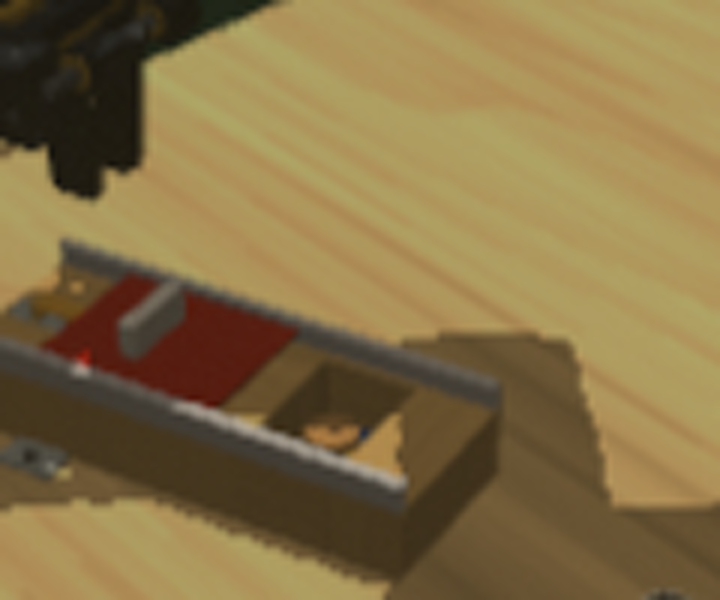

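The cork is up in the well (crop about 330,430). Now I'll check the bumper in the top view while lowering behind the rib with the fingers shut.

```bash
python3 -m pendant '[{"linear":[0.03,0,0],"roll":0},{"linear":[0.055,0,0],"roll":0},{"linear":[0.07,0,0],"roll":0},{"linear":[0.074,0,0],"roll":0},{"linear":[0.074,0,0],"roll":0},{"linear":[0.074,0,0],"roll":0}]' && python3 v.py top t5 285 165 405 245 6
python3 - <<'E'
from h import *
p=viewer.capture("top")
print("expected cork px in crop",(px(p,[.5197,-.1441,.032])-[285,165])*6+2)
E
```

```text
time_s: 11.22
eef_pos: [0.5619, -0.2608, 0.2227]
orientation: [[0.001, 0.941, 0.339], [-0.001, 0.339, -0.941], [-1.0, 0.001, 0.001]]
force: [-0.0, -0.4, 0.1]
gripper_width: 0.0003
11.225 eef [ 0.5619 -0.2608  0.2227] grasp [ 0.5621 -0.2609  0.0757] yaw_y 19.825927774788674 
 [[ 0.0013  0.9407  0.3392]
 [-0.0009  0.3392 -0.9407]
 [-1.      0.0009  0.0013]] F [-0.0318 -0.3814  0.1312] w 0.0003123282745501338 q [-0.6254  0.6736  1.3392  0.      1.1272 -0.9714]
expected cork px in crop [240.2 291.2]
```

View pics/t5.png

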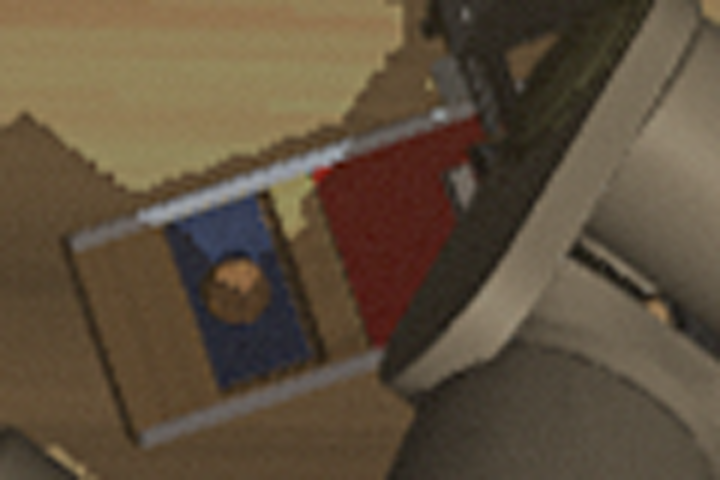

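```bash
cat > k.py <<'E'
# prints push force and estimated box x; exit 1 when the force passes the limit
import sys
from h import *
s=readout.sense(); u=np.array([-.3391,.9408]); o=np.array([.5413,-.2044])
f=-np.array(s["force"])[:2]@u; x=(np.array(s["eef_pos"])[:2]-o)@u
print("t %.2f push %.1f Fz %.1f tool x %.1f mm"%(s["time_s"],f,s["force"][2],1e3*x)); sys.exit(f>float(sys.argv[1]))
E
python3 -m pendant '[{"linear":[0,0,-0.004],"roll":0},{"linear":[0,0,-0.007],"roll":0},{"linear":[0,0,-0.01],"roll":0},{"linear":[0,0,-0.013],"roll":0},{"linear":[0,0,-0.016],"roll":0},{"linear":[0,0,-0.019],"roll":0}]' >/dev/null && python3 k.py 7 && python3 -m pendant '[{"linear":[0,0,-0.005],"roll":0},{"linear":[0,0,-0.01],"roll":0},{"linear":[0,0,-0.015],"roll":0},{"linear":[0,0,-0.02],"roll":0}]' >/dev/null && python3 k.py 7 && python3 -m pendant '[{"linear":[0,0,-0.005],"roll":0},{"linear":[0,0,-0.01],"roll":0},{"linear":[0,0,-0.015],"roll":0},{"linear":[0,0,-0.018],"roll":0}]' >/dev/null && python3 k.py 7; python3 v.py scene s6 190 80 310 180 6
```

```text
t 12.07 push 3.7 Fz -1.0 tool x -40.9 mm
12.075 eef [ 0.5553 -0.2428  0.2218] grasp [ 0.5553 -0.2429  0.0748] yaw_y 19.81790075025151 
 [[ 0.0004  0.9408  0.339 ]
 [-0.0005  0.339  -0.9408]
 [-1.      0.0002  0.0006]] F [ 0.3579 -3.7888 -1.01  ] w 0.0005085144109573896 q [-0.6074  0.6559  1.3816 -0.0002  1.1035 -0.9531]False
```

View pics/s6.png

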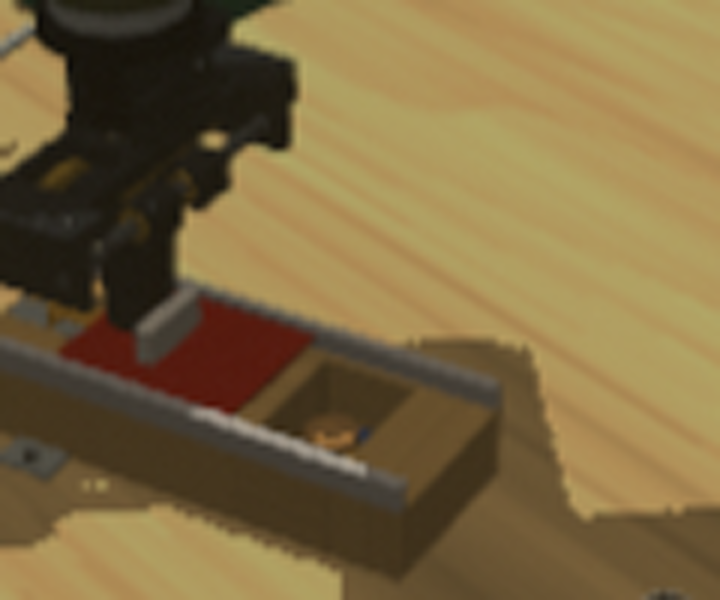

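```bash
sed -i 's/sys.exit(f>float(sys.argv\[1\]))/sys.exit(int(f>float(sys.argv[1])))/' k.py
python3 -m pendant '[{"linear":[0,0,-0.004],"roll":0},{"linear":[0,0,-0.008],"roll":0},{"linear":[0,0,-0.012],"roll":0},{"linear":[0,0,-0.016],"roll":0},{"linear":[0,0,-0.02],"roll":0}]' >/dev/null && python3 k.py 7 && python3 -m pendant '[{"linear":[0,0,-0.004],"roll":0},{"linear":[0,0,-0.008],"roll":0},{"linear":[0,0,-0.012],"roll":0},{"linear":[0,0,-0.016],"roll":0},{"linear":[0,0,-0.019],"roll":0},{"linear":[0,0,-0.022],"roll":0}]' >/dev/null && python3 k.py 6.5 && python3 -m pendant '[{"linear":[0,0,-0.001],"roll":0},{"linear":[0,0,-0.002],"roll":0}]' >/dev/null && python3 k.py 6.5 && python3 -m pendant '[{"linear":[0,0,-0.001],"roll":0},{"linear":[0,0,-0.002],"roll":0}]' >/dev/null && python3 k.py 6.5 && python3 -m pendant '[{"linear":[0,0,-0.001],"roll":0},{"linear":[0,0,-0.002],"roll":0}]' >/dev/null && python3 k.py 6.5 && python3 -m pendant '[{"linear":[0,0,-0.001],"roll":0},{"linear":[0,0,-0.002],"roll":0}]' >/dev/null && python3 k.py 6.5 && python3 -m pendant '[{"linear":[0,0,-0.001],"roll":0},{"linear":[0,0,-0.002],"roll":0}]' >/dev/null && python3 k.py 6.5
```

```text
t 12.75 push 4.1 Fz 0.6 tool x -20.7 mm
t 13.50 push 3.5 Fz 1.3 tool x 1.3 mm
t 13.75 push 4.4 Fz 2.1 tool x 3.1 mm
t 14.00 push 4.1 Fz 1.9 tool x 5.1 mm
t 14.25 push 3.9 Fz 1.7 tool x 7.1 mm
t 14.50 push 3.3 Fz 2.0 tool x 9.1 mm
t 14.75 push 4.0 Fz 2.2 tool x 11.2 mm
```

```bash
python3 -m pendant '[{"linear":[0,0,-0.001],"roll":0},{"linear":[0,0,-0.002],"roll":0}]' >/dev/null && python3 k.py 5.8 && python3 -m pendant '[{"linear":[0,0,-0.001],"roll":0},{"linear":[0,0,-0.002],"roll":0}]' >/dev/null && python3 k.py 5.8 && python3 -m pendant '[{"linear":[0,0,-0.001],"roll":0},{"linear":[0,0,-0.002],"roll":0}]' >/dev/null && python3 k.py 5.8 && python3 -m pendant '[{"linear":[0,0,-0.001],"roll":0},{"linear":[0,0,-0.002],"roll":0}]' >/dev/null && python3 k.py 5.8 && python3 -m pendant '[{"linear":[0,0,-0.001],"roll":0},{"linear":[0,0,-0.002],"roll":0}]' >/dev/null && python3 k.py 5.8 && python3 -m pendant '[{"linear":[0,0,-0.001],"roll":0},{"linear":[0,0,-0.002],"roll":0}]' >/dev/null && python3 k.py 5.8 && python3 -m pendant '[{"linear":[0,0,-0.001],"roll":0},{"linear":[0,0,-0.002],"roll":0}]' >/dev/null && python3 k.py 5.8 && python3 -m pendant '[{"linear":[0,0,-0.001],"roll":0},{"linear":[0,0,-0.002],"roll":0}]' >/dev/null && python3 k.py 5.8
```

```text
t 15.00 push 2.9 Fz 1.9 tool x 13.1 mm
t 15.25 push 3.4 Fz 1.9 tool x 15.2 mm
t 15.50 push 8.8 Fz -1.4 tool x 16.6 mm
```

```bash
python3 -m pendant '[{"linear":[0,0,0],"roll":0}]' >/dev/null; python3 k.py 11 && python3 -m pendant '[{"linear":[0,0,-0.0005],"roll":0}]' >/dev/null && python3 k.py 11 && python3 -m pendant '[{"linear":[0,0,-0.0005],"roll":0}]' >/dev/null && python3 k.py 11.5
```

```text
t 15.62 push 6.8 Fz 0.0 tool x 16.6 mm
t 15.75 push 9.2 Fz -1.3 tool x 16.9 mm
t 15.88 push 9.7 Fz -0.5 tool x 17.3 mm
```

```bash
python3 -m pendant '[{"linear":[0,0,-0.0005],"roll":0}]' >/dev/null; python3 k.py 12 && python3 -m pendant '[{"linear":[0,0,-0.0005],"roll":0}]' >/dev/null && python3 k.py 12
python3 - <<'E'
from h import *
for n in("top","scene"):
    p=viewer.capture(n); u=np.array([-.3391,.9408]); o=np.array([.5413,-.2044])
    for l in("tab_tip","cover","cover_grip"):
        for d in tip_of(l,p)[:1]:
            w=toworld(p,d["xyz"]); print(n,l,round(d["conf"],2),"box x",1e3*(w[:2]-o)@u,"z",1e3*w[2])
E
```

```text
t 16.00 push 9.7 Fz -1.1 tool x 17.7 mm
t 16.12 push 11.6 Fz -1.6 tool x 18.2 mm
top cover 0.84 box x 31.972263079503836 z 47.69934246000251
top cover_grip 0.79 box x 33.74784381882455 z 60.634156601418795
scene cover 0.79 box x 22.56909699278802 z 42.469238909340625
scene cover_grip 0.71 box x 35.255656714182855 z 58.963684391737935
```

```bash
python3 -m pendant '[{"linear":[0,0,-0.0004],"roll":0}]' >/dev/null; python3 k.py 12.5 && python3 -m pendant '[{"linear":[0,0,-0.0004],"roll":0}]' >/dev/null && python3 k.py 12.5;python3 v.py scene s7 190 80 290 170 7
```

```text
t 16.65 push 11.9 Fz -2.1 tool x 18.5 mm
t 16.77 push 11.2 Fz -2.0 tool x 18.8 mm
16.775 eef [ 0.535  -0.1867  0.2218] grasp [ 0.5352 -0.1871  0.0748] yaw_y 19.815123146603245 
 [[ 0.0016  0.9408  0.339 ]
 [-0.0029  0.339  -0.9408]
 [-1.      0.0005  0.0033]] F [  1.0248 -11.5311  -1.9966] w 0.000638546167458237 q [-0.5444  0.6021  1.5014 -0.0019  1.0353 -0.8893]
```

View pics/s7.png

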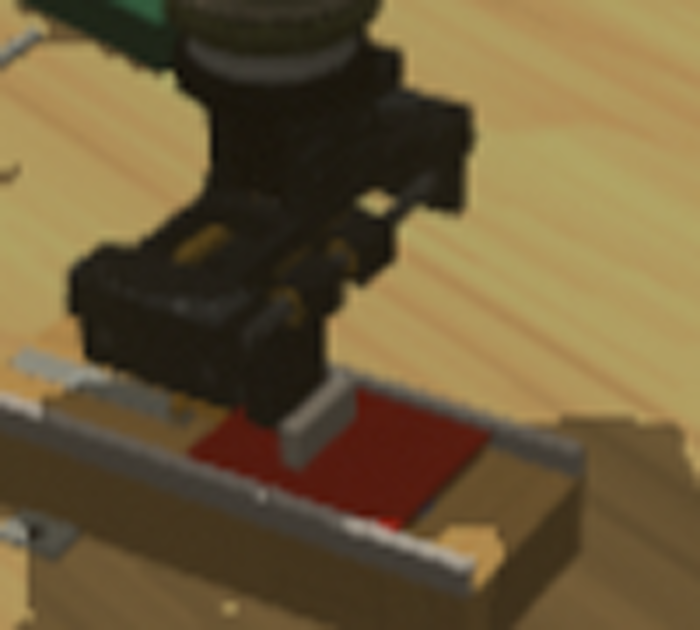

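```bash
sed -i 's/int(f>float(sys.argv\[1\]))/int(f>float(sys.argv[1]) or (len(sys.argv)>2 and f<float(sys.argv[2])))/' k.py
python3 -m pendant '[{"linear":[0,0,-0.0004],"roll":0}]' >/dev/null; python3 k.py 13 7 && python3 -m pendant '[{"linear":[0,0,-0.0004],"roll":0}]' >/dev/null && python3 k.py 13 7 && python3 -m pendant '[{"linear":[0,0,-0.0004],"roll":0}]' >/dev/null && python3 k.py 13 7 && python3 -m pendant '[{"linear":[0,0,-0.0004],"roll":0}]' >/dev/null && python3 k.py 13 7
```

```text
t 16.95 push 9.2 Fz -1.1 tool x 19.2 mm
t 17.07 push 8.3 Fz 0.3 tool x 19.7 mm
t 17.20 push 6.0 Fz 1.0 tool x 20.5 mm
```

```bash
python3 -m pendant '[{"linear":[0,0,-0.0004],"roll":0}]' >/dev/null; python3 k.py 9 && python3 -m pendant '[{"linear":[0,0,-0.0004],"roll":0}]' >/dev/null && python3 k.py 9 && python3 -m pendant '[{"linear":[0,0,-0.0004],"roll":0}]' >/dev/null && python3 k.py 9 && python3 -m pendant '[{"linear":[0,0,-0.0004],"roll":0}]' >/dev/null && python3 k.py 9
```

```text
t 17.32 push 4.6 Fz 1.1 tool x 21.2 mm
t 17.45 push 5.5 Fz 1.4 tool x 21.7 mm
t 17.57 push 4.4 Fz 1.8 tool x 22.2 mm
t 17.70 push 0.9 Fz 1.6 tool x 22.9 mm
```

```bash
python3 -m pendant '[{"linear":[0,0,-0.0004],"roll":0}]' >/dev/null; python3 k.py 6.5 && python3 -m pendant '[{"linear":[0,0,-0.0004],"roll":0}]' >/dev/null && python3 k.py 6.5 && python3 -m pendant '[{"linear":[0,0,-0.0004],"roll":0}]' >/dev/null && python3 k.py 6.5
python3 - <<'E'
from h import *
for n in("top","scene"):
    p=viewer.capture(n); u=np.array([-.3391,.9408]); o=np.array([.5413,-.2044])
    if n=="scene": save(p,"s8",(190,90,290,170),7)
    for l in("tab_tip","cover","cover_grip"):
        for d in tip_of(l,p)[:1]:
            w=toworld(p,d["xyz"]); print(n,l,round(d["conf"],2),"box x",1e3*(w[:2]-o)@u,"z",1e3*w[2])
E
```

```text
t 17.82 push 1.2 Fz 0.7 tool x 23.6 mm
t 17.95 push 1.9 Fz -1.3 tool x 23.8 mm
t 18.07 push 2.4 Fz -1.4 tool x 24.0 mm
top cover 0.75 box x 32.44345528517291 z 50.464768094372616
top cover_grip 0.71 box x 39.53283994185244 z 61.81769126178538
scene tab_tip 0.48 box x -24.512819298601944 z 37.187430498328844
scene cover 0.96 box x 26.104857601985543 z 47.656458330740726
scene cover_grip 0.81 box x 42.92248567553882 z 57.40942124861947
```

```bash
python3 -m pendant '[{"linear":[0,0,-0.0005],"roll":0}]' >/dev/null; python3 k.py 6 && python3 -m pendant '[{"linear":[0,0,-0.0005],"roll":0}]' >/dev/null && python3 k.py 6 && python3 -m pendant '[{"linear":[0,0,-0.0004],"roll":0}]' >/dev/null && python3 k.py 6&& python3 -m pendant '[{"linear":[0,0,-0.0004],"roll":0}]' >/dev/null && python3 k.py 6
```

```text
t 18.60 push 1.3 Fz -1.1 tool x 24.3 mm
t 18.73 push 0.8 Fz -0.4 tool x 24.8 mm
t 18.85 push 1.2 Fz 0.8 tool x 25.3 mm
t 18.98 push 1.4 Fz -0.9 tool x 25.7 mm
```

View pics/s8.png

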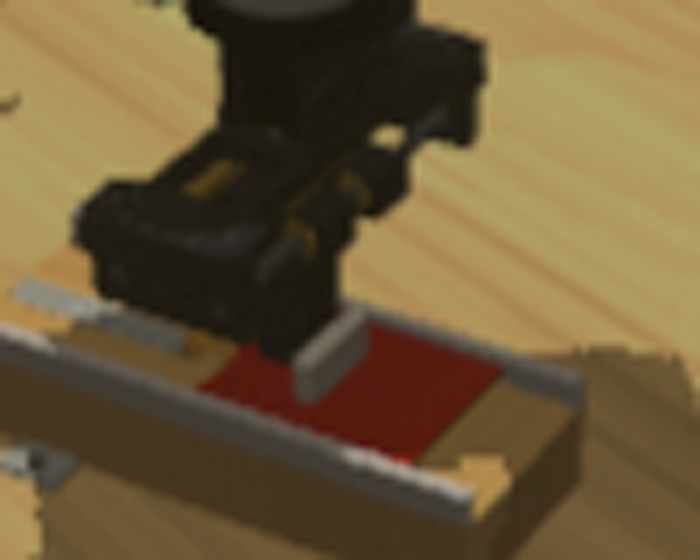

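```bash
python3 -m pendant '[{"linear":[0,0,-0.0004],"roll":0}]' >/dev/null; python3 k.py 5 && python3 -m pendant '[{"linear":[0,0,-0.0004],"roll":0}]' >/dev/null && python3 k.py 5 && python3 -m pendant '[{"linear":[0,0,-0.0004],"roll":0}]' >/dev/null && python3 k.py 5&& python3 -m pendant '[{"linear":[0,0,-0.0004],"roll":0}]' >/dev/null && python3 k.py 5&& python3 -m pendant '[{"linear":[0,0,-0.0004],"roll":0}]' >/dev/null && python3 k.py 5
```

```text
t 19.10 push 4.4 Fz -1.0 tool x 25.9 mm
t 19.23 push 6.9 Fz -3.0 tool x 26.0 mm
```

The force rose with the steep slope of the stops (6.9 N, well under 20 N) after the ramp and drop, so the cover has clicked. Backing off and rising.

```bash
python3 -m pendant '[{"linear":[0,0,0.002],"roll":0},{"linear":[0,0,0.008],"roll":0},{"linear":[0,0,0.014],"roll":0},{"linear":[-0.03,0,0.016],"roll":0},{"linear":[-0.08,0,0.02],"roll":0},{"linear":[-0.13,0,0.05],"roll":0},{"linear":[-0.15,0,0.1],"roll":0},{"linear":[-0.15,0,0.15],"roll":0},{"linear":[-0.15,0,0.2],"roll":0},{"linear":[-0.15,0,0.2],"roll":0},{"linear":[-0.15,0,0.2],"roll":0}]'
python3 - <<'E'
from h import *
P={n:viewer.capture(n) for n in("top","scene")}
im=[cv2.resize(cv2.cvtColor(P["scene"]["color"],cv2.COLOR_RGB2BGR)[95:175,175:285],None,fx=7,fy=7,interpolation=cv2.INTER_CUBIC)]
cv2.imwrite("pics/s9.png",im[0]); u=np.array([-.3391,.9408]); o=np.array([.5413,-.2044])
for n,p in P.items():
    for l in("tab_tip","cover","cover_grip","casing_bright","casing_silver","casing_raw"):
        for d in tip_of(l,p)[:1]:
            w=toworld(p,d["xyz"]); print(n,l,round(d["conf"],2),np.round(w,4),"box x",1e3*(w[:2]-o)@u)
E
```

```text
time_s: 20.6
eef_pos: [0.6002, -0.3673, 0.3714]
orientation: [[-0.001, 0.941, 0.339], [0.001, 0.339, -0.941], [-1.0, -0.0, -0.001]]
force: [-0.6, 0.7, -0.3]
gripper_width: 0.0008
top tab_tip 0.44 [ 0.548  -0.2304  0.0411] box x -26.73064035559589
top cover 0.94 [ 0.5291 -0.1716  0.0477] box x 35.0316785807291
top cover_grip 0.77 [ 0.5222 -0.1685  0.0617] box x 40.29265864667165
top casing_bright 0.69 [ 0.5409 -0.1906  0.0385] box x 13.109513089505976
top casing_silver 0.64 [0.5417 0.098  0.0332] box x 284.36538478610333
top casing_raw 0.55 [0.5704 0.2347 0.0331] box x 403.26477742582637
scene tab_tip 0.54 [ 0.549  -0.2287  0.0389] box x -25.48308562049139
scene cover 0.66 [ 0.5334 -0.1752  0.0449] box x 30.164225638402534
scene cover_grip 0.86 [ 0.5248 -0.1667  0.0591] box x 41.04350417668405
scene casing_bright 0.69 [0.497  0.18   0.0341] box x 376.6617147041464
scene casing_silver 0.59 [0.5434 0.1024 0.0339] box x 287.88892614036314
scene casing_raw 0.56 [0.571  0.2324 0.0323] box x 400.8259941447848
```

View pics/s9.png

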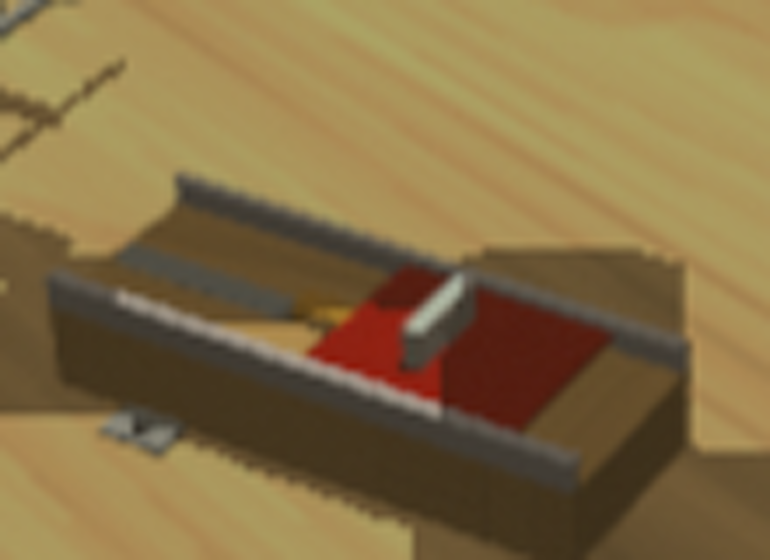

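```bash
python3 -c "
from station import arm; print(arm.close_job())"
```

```text
the job is handed in; nothing more can be done
None
```

The bumper stands cork up in the middle of the box's well, and the red cover is slid shut over it and appears clicked. I handed the job in at about 21 s of the 58 s allowed.

- **Bumper:** I gripped it on the turntable with the jaws pointing away from the casings. I set it on the well floor, and the top view showed its cork about 1 mm from where I meant to put it, with the well empty around it.
- **Cover:** I pushed the rib with shut fingertips. The push was about 4 N while sliding, rose to 11.9 N, then fell to about 1 N. It then rose steeply to 6.9 N at the stops, well under their 20 N limit, and I backed off.
- **Last look:** The cover's origin was at about x = 32 mm, which closes over the whole well. The tab was past the end of its strip, but I judge the click by the force pattern. I did not pull the cover back to test it.
- **Bystanders:** The silver and brown casings were where they started in both views. The bright one was unchanged in the scene view. In the top view the network mistook the box for it, as it had at the start. I did not re-measure the mallet, gauge or tin, but the arm never went near them.

The cover position differed between views and networks by up to about 5 mm (30 to 35 mm), roughly within their stated accuracy.

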